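# Find the gap of a sloping model clamp with a three-leaf gauge

### The arm

A 7-joint arm with a two-finger parallel gripper is mounted at the origin on a cart in front of the work surface, level with it; the furniture and walls round the work are solid. World frame = base frame: x ahead of the robot, y to its left, z up, the work surface at z = 0. Lengths are in m, angles in rad, forces in N, time in s.
With the tool pointing down it reaches from about 0.4 to 0.85 m from the base axis. Payload 4.4 kg.
Tool frame: the origin (TCP) lies at the very end of the fingers, on their centre line; the grasp point (between the pads) lies 19 mm behind it; z points along the fingers, y is the line along which they close (so a half turn about z gives the same grasp; the last joint's range is limited). The gripper opens to 94 mm and grips with 3 to 60 N. Pads are 16 mm wide; open, the fingers measure 119 mm over their backs; the gripper's body (75 mm by 177 mm) begins 78 mm behind the grasp point.
Start: joints at [-1.347, 0.628, 0.038, 1.517, -0.027, 0.996, -0.02], TCP at [0.186, 0.623, 0.205] pointing down, gripper open.
Joint ranges: [-3.06, 3.06], [-0.37, 2.12], [-1.25, 1.32], [0.18, 2.47], [-1.1, 4.24], [0.23, 1.98], [-2.94, 2.94]. Speed limits (rad/s): [2.57, 2.57, 3.14, 3.14, 3.14, 3.14, 3.14].

### API

Orientations are given as a rotation vector (axis times angle).
In Python, from cell import sensors, imaging, job, models gives the robot as it stands.
- The arm moves only by the tool drive_tool, never from a script. Its argument "commands" is a list of rows, each a list of 4 numbers: the shift along the tool's x, y, z in cm, then the turn about the tool's z in degrees. In form: [[tx, ty, tz, spin], ...]. A call has 1 to 8 rows; each row is the pose to reach, as a shift and turn from the pose commanded when the call began, along the tool's axes at that moment; what a row does not reach only later rows make up. A row lasts 1/8 s, in which the tool goes at most 62.5 mm and 10.7 degrees, less where a joint would pass 70% of its speed; a pose out of reach is approached as far as the arm can. A call with a gripper value outside its range is refused whole. "fingers" is the gripper's target within -1 to 1 (shut at 1, half-way at 0, fully open at -1), set as the call begins (left out, the last holds). The fingers move at their own pace and stop on an object; "squeeze" is the grip in N (left out, the last holds). Time passes only in rows, so rows that repeat a pose let the fingers close. It gives the time, the measured TCP pose, the force, the opening and the grip force at its end, in the units of the state.
- sensors.get_obs(): the state, without advancing time (a new reading comes with each control period).
- imaging.snapshot(name): name is "scene" or "side" or "wrist"; returns a dict with "image" (384x512x3 uint8, red, green, blue), "z_map" (384x512 float32, m along the optical axis (not along the pixel's ray), 0 where there is no reading), "fx", "fy", "cx", "cy" (pixels), "D" ([k1, k2, p1, p2, k3] as OpenCV has them; the pictures are not rectified), "T" (4x4, takes a point from camera to world coordinates). Camera axes: x right, y down, z forward; pixel columns grow to the right and rows downward; lengths in m; the calibration is good to about 2 mm. A picture is of the moment at which its call begins.
- job.hand_in(): hands the job in; it is judged then, once.
Trained networks look in a picture, given as the dict that the camera call returned (one of the last four; its "shot" number tells which), for a name from the list of things; names that differ only in an ending like _2 or _b are one class to them, and where a whole thing is asked for, a point or a joint stands for the part that bears it (a point fixed in the world has none). Each returns a list of dicts, best first, with "score" (0 to 1); they miss things now and then, are a little off and sometimes report something else, mostly with a low value. They report only what shows in the picture. A call takes as long as a camera call.
- models.look_for(target, picture): "rect" ([left, top, width, height] in pixels, round what is visible of it).
- models.silhouettes(target, picture): "pixels" (384x512 bool, what is visible of it) and "rect" ([left, top, width, height] in pixels, round what is visible of it).
The state is a dict: "time": time; "joints": joint angles; "qd": joint speeds; "tau": joint torques, N m; "tool_pos": TCP position; "orientation": TCP orientation; "contact_force": force on the tool from outside, world axes, zero at the start; "torque": the same for the moment, N m; "width": finger opening in m; "grip_force": force on a finger pad.
Only numpy, scipy, OpenCV 4.12 (cv2) and the standard library are available. Lean on these libraries where they do the work, as an engineer would, in place of code of your own. Each camera call takes 0.05 s, during which the arm holds its last target. There are 200 camera calls.

### The job

Take the three-leaf gauge from its wooden rack and find the gap of the sloping clamp: with the gauge's flat face towards the fence, push the leaves fully down to the board between fence and sprung jaw, one at a time, the thinnest first and then the middle one. Stop at the first leaf that binds, that is, forces the jaw back (if the middle one is still loose, it is the thickest), and leave the gauge standing there by itself, fully down with that leaf held by the jaw. Do not disturb the casts, bowl, box and screwdriver round about.

Things in the scene. Friction and masses are not known exactly. Their poses are not given: they have to be found in the camera images.
- gauge: Loose three-leaf gauge, 0.14 kg: red bar, three metal leaves hanging from it, black grip on top. Origin on its flat face, mid-length, level with the leaf tips. z: up from tips to grip; y: along the bar; x: from the flat face into the thickness. Every part is flush with the flat face x = 0. Red bar: 14 mm thick, 104 mm long, z = 54 to 74 mm. It stands upright in the rack, x roughly away from the robot
- grip (a point): centre of the gauge's black grip, at x = 7, y = 0, z = 89 mm in the gauge's frame; the grip is 14 mm thick (x = 0 to 14), 34 mm wide (y), z = 73 to 105 mm
- leaf1_tip (a point): tip of the thin brass leaf (5 mm thick, x = 0 to 5; 22 mm wide; free length 54 mm): middle of its lower edge, on the flat face; at y = +40 mm in the gauge's frame
- leaf2_tip (a point): tip of the middle, bright aluminium leaf (9 mm thick, x = 0 to 9; same width and length): middle of its lower edge, on the flat face; at y = 0 in the gauge's frame
- leaf3_tip (a point): tip of the thick dark steel leaf (13 mm thick, x = 0 to 13; same width and length): middle of its lower edge, on the flat face; at y = -40 mm in the gauge's frame
- board: Fixed grey board of the clamp, foot 72 mm over the table, sloping up 26 degrees away from the robot. Origin on it at the foot of the fence, in line with the jaw's middle. x: up the slope; y: left along the fence; z: square off the board, 26 degrees from vertical, leaning to the robot; leaves go in along -z. Leaves not tried stand on the board beside the jaw, so the gauge stands when let go
- fence_top (a point): top of the aluminium fence, board frame x = 0, y = 0, z = 50 mm. Fence: wall x = -14 to 0 mm, 200 mm long, 50 mm high, inner face x = 0, bevelled back 4 mm over its top 8 mm. Gap from fence to the steel jaw at rest: unknown, 6.8 to 12.2 mm, so the thin leaf is always loose and the thick one always binds
- jaw (a joint): how far the sprung jaw is pushed back up the slope (m): 0 at rest, at most 0.011; spring 5.6 N at first plus 0.7 N per mm. A leaf that binds keeps it above 0 once the gauge is let go, a loose one does not. Jaw: 24 mm wide (y = -12 to 12), 40 mm high, top 12 mm bevelled back 6 mm; a blue block 40 mm wide, 37 mm high carries it, from about x = 48 mm on
- rack: Fixed wooden rack, 60 x 130 mm, the gauge standing in its upright trough: floor 8 mm above the table, inner width 18 mm, walls up to 38 mm above the table. Origin under its centre; its y axis runs along the trough
- desk_lamp: fixed dark blue desk lamp between rack and clamp; origin at its foot. Its shade hangs 0.17 to 0.42 m above the table and reaches 0.14 m from the foot towards the robot and 0.1 m to either side: carry the tool past on the robot's side of it
- micromotor: fixed teal box, 0.11 m high, its corners up to 0.11 m from its origin, which lies under its centre; obstacle between rack and clamp
- cast_white: plaster cast, 50 x 60 x 36 mm, bystander; origin under it
- cast_yellow: yellowish plaster cast, 49 x 62 x 36 mm, bystander; origin under it
- mixing_bowl: dark grey bowl, 104 mm across, 60 mm high, bystander; origin under it
- round_box_2: round beige box, 68 mm across, 41 mm high, bystander; origin under it
- screwdriver: black-handled screwdriver, 166 mm long, bystander; origin under its middle

How it is judged:
On the way, in this order (a step that is already met when the one before it is completed fails the run):
1. the thin leaf is fully down on the board, between fence and jaw (z of leaf1_tip in the frame of board between -0.005 and 0.005 m and y of leaf1_tip in the frame of board between -0.008 and 0.008 m and x of leaf1_tip in the frame of board between -0.005 and 0.016 m), for 0.2 s.
2. the middle leaf is fully down on the board, between fence and jaw (z of leaf2_tip in the frame of board between -0.005 and 0.005 m and y of leaf2_tip in the frame of board between -0.008 and 0.008 m and x of leaf2_tip in the frame of board between -0.005 and 0.016 m), for 0.2 s.
At the end, for the whole second after the job is handed in: The gauge stands by itself at rest, square to the board (within 0.12 rad), middle or thick leaf fully down between fence and jaw (tip within 5 mm of the board, 8 mm of the jaw's middle), holding the jaw 0.15 to 4.6 mm back: the thinnest leaf that binds (a thicker one holds it farther) (((z of leaf2_tip in the frame of board between -0.005 and 0.005 m and y of leaf2_tip in the frame of board between -0.008 and 0.008 m and x of leaf2_tip in the frame of board between -0.005 and 0.016 m) or (z of leaf3_tip in the frame of board between -0.005 and 0.005 m and y of leaf3_tip in the frame of board between -0.008 and 0.008 m and x of leaf3_tip in the frame of board between -0.005 and 0.016 m)) and value of joint jaw between 0.00015 and 0.0046 m and angle between the z axis of gauge and the z axis of board, either way round below 0.12 rad and linear speed of gauge below 0.02 m/s); the robot touches nothing.
It fails at once if a bystander (cast, bowl, box or screwdriver) is moved more than 20 mm (distance of any of cast_white, cast_yellow, mixing_bowl, round_box_2, screwdriver from where it was at the start of the episode above 0.02 m).
It also fails if it takes over 58 s, if anything falls off the work surface, if the arm or the gripper's body presses on something with over 40 N, if the wrist force passes 120 N, or if a joint passes its speed limit or range.

## Working session

There is one attempt and no reset: what is moved stays moved. The work goes in short steps, Python scripts to look and compute and a tool call to move; the robot and the scene stay as the last step left them, time stands still between calls to the robot, and variables do not carry over. Pictures are saved under pics/ and viewed, at most 10 in all, crops included, and the job is handed in when it is done.

Besides the shell and the picture viewer there is one more tool, called after "Call:" as a command line: name --pt "numbers of a row" for each row, then --argument value for the rest. drive_tool: Moves the arm, as the interface text tells. Its arguments: {"type":"object","properties":{"commands":{"type":"array","items":{"type":"array","items":{"type":"number"}}},"fingers":{"type":"number"},"squeeze":{"type":"number"}},"required":["commands"]}

```bash
mkdir -p pics; ls
python3 - <<'E'
from cell import sensors, imaging, job, models
import cv2,numpy as np
o=sensors.get_obs()
for k,v in o.items(): print(k,np.round(v,3))
for n in ["scene","side"]:
    s=imaging.snapshot(n); cv2.imwrite(f"pics/{n}0.png",s["image"][:,:,::-1])
    print(n,np.round(s["T"],3).tolist(),s["fx"],s["fy"],s["cx"],s["cy"],s["D"])
    for t in ["gauge","board","jaw","rack","desk_lamp","micromotor","grip"]:
        print(t,[(r["rect"],round(r["score"],2)) for r in models.look_for(t,s)[:2]])
E
```

```text
pics
time 0.0
joints [-1.347  0.629  0.038  1.518 -0.027  0.996 -0.02 ]
qd [-0.001  0.001  0.002 -0.    -0.002 -0.001  0.001]
tau [-0.0000e+00 -5.4974e+01  1.1430e+00 -1.8664e+01 -5.2000e-02  2.4000e-02
  0.0000e+00]
tool_pos [0.186 0.622 0.205]
orientation [-4.540e-01 -3.108e+00  3.000e-03]
contact_force [0.675 0.299 0.639]
torque [-0.014  0.045  0.032]
grip_force 0.0
width 0.094
scene [[-0.848, -0.236, 0.474, -0.212], [-0.529, 0.348, -0.774, 1.348], [0.017, -0.907, -0.42, 0.772], [0.0, 0.0, 0.0, 1.0]] 467.5472303740907 467.5472303740907 256.6060990487461 186.72290618382544 [-0.00763049  0.          0.          0.          0.        ]
gauge [([309.4, 150.6, 20.3, 18.8], 0.6)]
board [([175.3, 181.5, 78.0, 46.0], 0.6)]
jaw [([216.3, 198.2, 7.0, 10.0], 0.49)]
rack [([301.3, 167.4, 34.2, 13.1], 0.71)]
desk_lamp [([300.8, 164.6, 35.3, 17.9], 0.55)]
micromotor []
grip [([308.3, 149.5, 20.8, 21.7], 0.78)]
side [[0.843, -0.269, 0.467, -0.17], [-0.538, -0.383, 0.751, -1.042], [-0.023, -0.884, -0.468, 0.821], [0.0, 0.0, 0.0, 1.0]] 356.77921305918363 356.77921305918363 268.59290343692027 191.92257286808436 [-0.05123317  0.          0.          0.          0.        ]
gauge [([316.1, 236.7, 13.3, 31.0], 0.58)]
board [([241.6, 164.0, 34.6, 28.1], 0.56)]
jaw []
rack [([310.9, 246.0, 21.9, 32.3], 0.68)]
desk_lamp []
micromotor []
grip [([317.3, 232.3, 10.6, 34.9], 0.6), ([352.3, 225.7, 18.3, 13.6], 0.47)]
```

Run:
```python
import cv2,numpy as np
a=cv2.imread("pics/scene0.png");b=cv2.imread("pics/side0.png")
a=cv2.resize(a[90:282,140:396],None,fx=3,fy=3,interpolation=2);b=cv2.resize(b[110:310,200:420],None,fx=3,fy=3,interpolation=2)
cv2.imwrite("pics/a.png",a[:, :768]);cv2.imwrite("pics/b.png",b)
```

```text
(no output)
```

View pics/a.png

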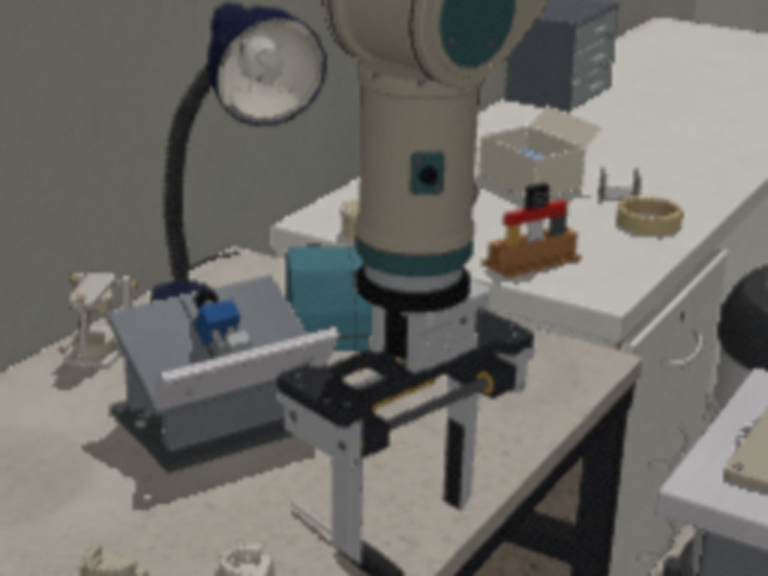

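View pics/b.png

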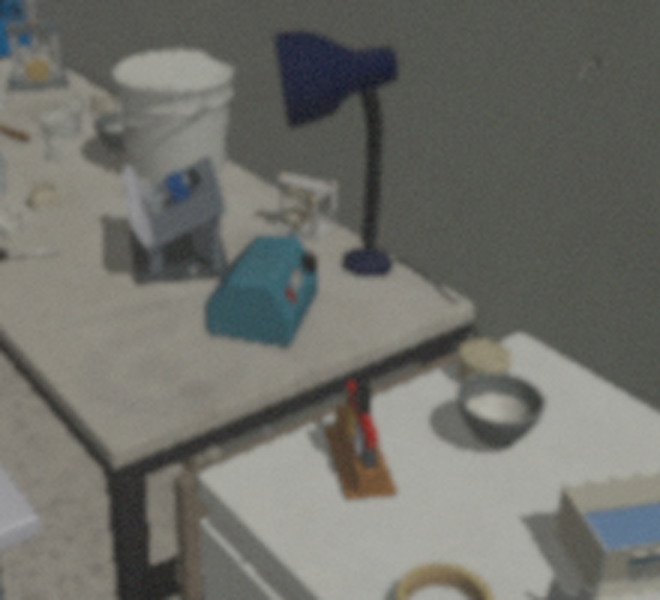

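The scene view shows the clamp at about (215,200) in full-frame pixels, with the gauge in its rack at about (318,165). The teal box and lamp stand between them. The side view shows the gauge at about (320,250) and the clamp at about (255,175).

```bash
cat > h.py <<'E'
from cell import sensors, imaging, job, models
import cv2,numpy as np
def cloud(s):
    K=np.array([[s["fx"],0,s["cx"]],[0,s["fy"],s["cy"]],[0,0,1]]);D=np.array(s["D"])
    v,u=np.mgrid[:384,:512]
    n=cv2.undistortPoints(np.stack([u,v],-1).reshape(-1,1,2).astype(np.float64),K,D).reshape(384,512,2)
    z=s["z_map"][...,None]; p=np.concatenate([n*z,z],-1)
    T=np.array(s["T"]); P=p@T[:3,:3].T+T[:3,3]; P[s["z_map"]==0]=np.nan
    return P
def proj(s,X):
    T=np.linalg.inv(np.array(s["T"]));K=np.array([[s["fx"],0,s["cx"]],[0,s["fy"],s["cy"]],[0,0,1]])
    return cv2.projectPoints(np.atleast_2d(X).astype(float),cv2.Rodrigues(T[:3,:3])[0],T[:3,3],K,np.array(s["D"]))[0].reshape(-1,2)
E
python3 - <<'E'
from h import *
for n in ["scene","side"]:
    s=imaging.snapshot(n);P=cloud(s)
    np.savez(f"{n}.npz",img=s["image"],P=P)
    for t in ["gauge","board","jaw","rack","desk_lamp","micromotor","cast_white","cast_yellow","mixing_bowl","round_box_2","screwdriver"]:
        for r in models.silhouettes(t,s)[:2]:
            q=P[r["pixels"]];q=q[~np.isnan(q[:,0])]
            if len(q): print(n,t,round(r["score"],2),len(q),np.round(np.median(q,0),3),np.round(np.percentile(q,[3,97],axis=0),3).tolist())
    hsv=cv2.cvtColor(s["image"],cv2.COLOR_RGB2HSV)
    red=((hsv[...,0]<6)|(hsv[...,0]>174))&(hsv[...,1]>170)&(hsv[...,2]>80)
    q=P[red];print(n,"red",len(q),np.round(np.nanmedian(q,0),3),np.round(np.nanpercentile(q,[3,97],axis=0),3).tolist())
    blue=(abs(hsv[...,0].astype(int)-108)<8)&(hsv[...,1]>170)&(hsv[...,2]>90)
    q=P[blue];q=q[(q[:,2]<.25)&(q[:,2]>.05)&(q[:,0]<1)];print(n,"blue",len(q),np.round(np.nanmedian(q,0),3),np.round(np.nanpercentile(q,[3,97],axis=0),3).tolist())
E
```

```text
scene gauge 0.52 278 [ 0.499 -0.291  0.071] [[0.476, -0.485, 0.003], [0.571, -0.244, 0.113]]
scene gauge 0.42 57 [0.561 0.31  0.114] [[0.552, 0.295, 0.102], [0.578, 0.32, 0.121]]
scene board 0.83 2206 [0.593 0.307 0.104] [[0.503, 0.187, 0.058], [0.687, 0.399, 0.134]]
scene rack 0.66 316 [ 0.492 -0.271  0.022] [[0.457, -0.331, 0.005], [0.54, -0.223, 0.042]]
scene cast_white 0.94 329 [0.394 0.538 0.023] [[0.374, 0.5, 0.004], [0.416, 0.55, 0.037]]
scene cast_yellow 0.7 240 [0.486 0.587 0.025] [[0.47, 0.565, 0.004], [0.524, 0.606, 0.037]]
scene round_box_2 0.47 15 [ 0.752 -0.214  0.035] [[0.748, -0.232, 0.022], [0.764, -0.208, 0.044]]
scene screwdriver 0.59 142 [0.304 0.448 0.021] [[0.281, 0.431, 0.01], [0.328, 0.46, 0.027]]
scene red 102 [ 0.484 -0.313  0.081] [[0.213, -1.799, 0.07], [0.518, -0.244, 0.39]]
scene blue 34 [0.595 0.294 0.13 ] [[0.585, 0.278, 0.126], [0.608, 0.307, 0.134]]
side gauge 0.46 230 [ 0.493 -0.303  0.076] [[0.474, -0.338, 0.032], [0.515, -0.25, 0.116]]
side board 0.88 698 [0.585 0.269 0.107] [[0.503, 0.184, 0.01], [0.703, 0.509, 0.134]]
side rack 0.8 351 [ 0.479 -0.318  0.017] [[0.453, -0.353, 0.003], [0.514, -0.229, 0.042]]
side desk_lamp 0.67 507 [ 0.682 -0.339  0.043] [[0.623, -0.394, 0.015], [0.717, -0.3, 0.062]]
side cast_white 0.68 92 [0.395 0.511 0.023] [[0.374, 0.487, 0.006], [0.419, 0.541, 0.039]]
side mixing_bowl 0.64 528 [ 0.684 -0.336  0.044] [[0.623, -0.393, 0.017], [0.718, -0.299, 0.063]]
side round_box_2 0.44 219 [ 0.739 -0.252  0.042] [[0.685, -0.299, -0.04], [0.879, -0.136, 0.062]]
side screwdriver 0.2 367 [ 0.48  -0.32   0.017] [[0.455, -0.354, 0.003], [0.517, -0.229, 0.042]]
side red 6 [ 0.478 -0.329  0.084] [[0.476, -0.335, 0.082], [0.483, -0.317, 0.087]]
side blue 337 [0.683 1.412 0.086] [[0.467, 1.384, 0.053], [0.816, 1.68, 0.183]]
```

Run:
```python
from h import *
from scipy.spatial.transform import Rotation as R
d=np.load("side.npz");P=d["P"]
for nm,(x0,x1,y0,y1) in dict(foot=(345,390,253,272),shade=(278,395,35,120),mm=(210,315,240,340),jar=(0,0,0,0)).items():
    q=P[110+y0//3:110+y1//3,200+x0//3:200+x1//3].reshape(-1,3)
    q=q[~np.isnan(q[:,0])]
    if len(q)==0: continue
    if nm=="shade":q=q[(q[:,0]<1.0)&(q[:,2]>.15)]
    print(nm,np.round(np.percentile(q,[5,50,95],axis=0),3).tolist())
d=np.load("scene.npz");P=d["P"]
q=P[90+10//3:90+120//3,140+210//3:140+325//3].reshape(-1,3);q=q[(q[:,0]<1.0)]
print("shade",np.round(np.nanpercentile(q,[5,50,95],axis=0),3).tolist())
o=sensors.get_obs();print(np.round(R.from_rotvec(o["orientation"]).as_matrix(),3))
s=imaging.snapshot("wrist");print("wrist T in tool",np.round(np.linalg.inv(np.block([[R.from_rotvec(o["orientation"]).as_matrix(),np.array(o["tool_pos"])[:,None]],[np.zeros((1,3)),np.ones((1,1))]]))@np.array(s["T"]),3), s["fx"])
# fence and rack fits
d=np.load("scene.npz");P=d["P"]
for lo,hi,n in [((.45,-.36,.03),(.55,-.21,.05),"racktop"),((.45,-.36,.066),(.55,-.21,.09),"bar"),((.48,.15,.115),(.54,.45,.15),"fencetop")]:
    for c in ["scene","side"]:
        Q=np.load(c+".npz")["P"].reshape(-1,3);m=np.all((Q>lo)&(Q<hi),1);q=Q[m]
        if len(q)<5: continue
        c0=q.mean(0);w=np.linalg.svd(q[:,:2]-c0[:2])[2][0];print(n,c,len(q),c0.round(3),np.degrees(np.arctan2(w[1],w[0])).round(1),np.round([q.min(0),q.max(0)],3).tolist())
```

```text
foot [[0.784, 0.041, 0.011], [0.808, 0.062, 0.019], [0.84, 0.09, 0.026]]
shade [[0.639, 0.003, 0.205], [0.714, 0.037, 0.344], [0.882, 0.236, 0.393]]
mm [[0.512, -0.044, 0.003], [0.572, 0.005, 0.07], [0.666, 0.191, 0.109]]
shade [[0.641, -0.315, 0.196], [0.694, 0.065, 0.328], [0.881, 0.136, 0.392]]
[[-0.958  0.286 -0.   ]
 [ 0.286  0.958  0.   ]
 [ 0.     0.    -1.   ]]
wrist T in tool [[-0.001 -0.96  -0.279  0.081]
 [ 1.    -0.001 -0.     0.001]
 [ 0.    -0.279  0.96  -0.179]
 [ 0.     0.     0.     1.   ]] 341.8003156247795
racktop scene 154 [ 0.497 -0.281  0.039] 61.3 [[0.455, -0.345, 0.03], [0.548, -0.217, 0.05]]
racktop side 164 [ 0.487 -0.305  0.039] -110.7 [[0.459, -0.355, 0.03], [0.524, -0.23, 0.049]]
bar scene 114 [ 0.5   -0.283  0.078] 63.3 [[0.475, -0.341, 0.067], [0.53, -0.238, 0.089]]
bar side 84 [ 0.49  -0.306  0.08 ] -113.2 [[0.474, -0.34, 0.066], [0.52, -0.245, 0.088]]
fencetop scene 32 [0.52  0.289 0.116] 66.3 [[0.492, 0.231, 0.115], [0.539, 0.335, 0.119]]
fencetop side 23 [0.518 0.28  0.117] -115.2 [[0.492, 0.226, 0.115], [0.54, 0.332, 0.12]]
```

Call:
drive_tool --pt "-8 -6 -4 2" --pt "-16 -12 -8 4" --pt "-24 -18 -8 6" --pt "-33 -24 -8 8" --pt "-33 -24 -8 8" --pt "-33 -24 -8 8" --pt "-33 -24 -8 8" --pt "-33 -24 -8 8"

```text
time: 3.05
tool_pos: [0.4362, 0.2949, 0.2861]
orientation: [0.681, 3.065, -0.0]
contact_force: [0.3, 1.0, 0.4]
width: 0.0941
grip_force: 0.0
```

Run:
```python
from h import *
s=imaging.snapshot("wrist");P=cloud(s);np.savez("w1.npz",img=s["image"],P=P)
cv2.imwrite("pics/w1.png",s["image"][:,:,::-1])
print(sensors.get_obs()["tool_pos"],sensors.get_obs()["orientation"])
```

```text
[0.43431126 0.29741119 0.28578724] [6.74922983e-01 3.06779043e+00 8.05350627e-04]
```

View pics/w1.png

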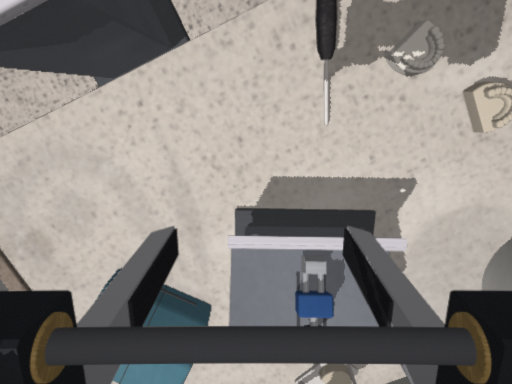

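The fence runs level at row 243 (columns 228–406). The steel jaw is at (315,268) and the blue block at (315,305). Next I'll fit the board frame.

Run:
```python
from h import *
d=np.load("w1.npz");P=d["P"];I=d["img"]
B=P[258:330,236:290].reshape(-1,3);B=B[~np.isnan(B[:,0])]
for _ in range(3):
    c=B.mean(0);n=np.linalg.svd(B-c,full_matrices=False)[2][2];n*=np.sign(n[2]);r=(B-c)@n;B=B[abs(r)<.004]
print("plane n",n.round(3),"tilt",np.degrees(np.arccos(n[2])).round(2),"up dir az",np.degrees(np.arctan2(-n[1],-n[0])).round(2),"std",r.std().round(4),c.round(3))
# fence: bright pixels
v,u=np.mgrid[:384,:512]
m=(v>230)&(v<256)&(u>225)&(u<410)&(I.min(-1)>150)
# distance above plane
h=(P-c)@n
m&=(h>.03)
q=P[m];fc=q.mean(0);w=np.linalg.svd(q[:,:2]-fc[:2],full_matrices=False)[2][0];w*=np.sign(w[1])
print("fence",len(q),fc.round(4),"ydir az",np.degrees(np.arctan2(w[1],w[0])).round(2),"h",np.percentile(h[m],[5,50,95]).round(4))
y=np.array([w[0],w[1],0]);x=np.cross(y,n);x/=np.linalg.norm(x);y=np.cross(n,x);print("x",x.round(3),"y",y.round(3))
X=(P-fc)@x;Y=(P-fc)@y
print("fence x",np.percentile(X[m],[2,50,98]).round(4),"y",np.percentile(Y[m],[1,99]).round(4))
hsv=cv2.cvtColor(I,cv2.COLOR_RGB2HSV)
b=(hsv[...,0]>100)&(hsv[...,0]<125)&(hsv[...,1]>130)&(v>280)&(v<320)&(u>285)&(u<345)
print("blue x",np.percentile(X[b],[2,50,98]).round(4),"y",np.percentile(Y[b],[2,50,98]).round(4),"h",np.median(h[b]).round(4),b.sum())
for vv in range(236,300,3): print(vv,[ (round(1e3*X[vv,uu]),round(1e3*Y[vv,uu]),round(1e3*h[vv,uu])) for uu in (307,311,315,319,323)], I[vv,315])
```

```text
plane n [0.422 0.907 0.007] tilt 89.59 up dir az -114.96 std 0.0022 [0.536 0.251 0.17 ]
fence 1131 [0.5609 0.3549 0.1   ] ydir az 53.07 h [0.0353 0.0814 0.2132]
x [ 0.027 -0.021  0.999] y [ 0.906 -0.422 -0.034]
fence x [-0.1001  0.0125  0.0158] y [-0.0128  0.0661]
blue x [nan nan nan] y [nan nan nan] h nan 897
236 [(-53, 17, 59), (-55, 18, 65), (-54, 17, 70), (-54, 17, 75), (-54, 17, 80)] [86 85 89]
239 [(12, -10, 50), (12, -10, 54), (11, -10, 59), (13, -11, 63), (13, -11, 68)] [205 201 207]
242 [(13, -7, 50), (13, -7, 54), (15, -8, 59), (14, -8, 63), (14, -8, 68)] [203 198 205]
245 [(15, -5, 50), (16, -5, 54), (14, -4, 59), (16, -5, 63), (16, -5, 68)] [199 194 200]
248 [(13, 0, 50), (11, 1, 55), (12, 1, 59), (11, 1, 64), (12, 1, 68)] [203 199 205]
251 [(-25, 24, 56), (-26, 25, 61), (-25, 24, 66), (-27, 25, 71), (-25, 24, 76)] [81 83 87]
254 [(-24, 28, 56), (-24, 28, 61), (-23, 27, 66), (-24, 27, 71), (-26, 29, 76)] [81 83 87]
257 [(6, 15, 52), (6, 16, 56), (7, 15, 61), (7, 15, 65), (6, 16, 70)] [80 81 83]
260 [(15, 14, 51), (14, 15, 55), (14, 15, 60), (13, 15, 65), (13, 15, 69)] [86
[... 439 characters left out ...]
84 86 91]
278 [(8, 42, 53), (-10, 53, 60), (-10, 53, 65), (8, 42, 66), (8, 42, 71)] [79 82 86]
281 [(11, 44, 52), (-9, 57, 60), (-8, 56, 65), (9, 45, 66), (10, 45, 71)] [81 83 87]
284 [(11, 48, 52), (-8, 60, 60), (-5, 59, 65), (12, 48, 66), (11, 48, 71)] [81 83 87]
287 [(14, 50, 52), (-5, 63, 60), (-6, 63, 65), (12, 51, 66), (12, 52, 71)] [82 83 88]
290 [(13, 55, 52), (3, 62, 59), (-4, 67, 65), (14, 54, 66), (15, 54, 71)] [62 67 76]
293 [(22, 53, 51), (22, 53, 56), (21, 53, 60), (20, 54, 65), (19, 55, 70)] [21 36 59]
296 [(29, 52, 50), (29, 52, 55), (30, 51, 59), (29, 52, 64), (29, 52, 68)] [ 43  72 118]
299 [(32, 53, 50), (32, 53, 54), (31, 55, 59), (32, 54, 63), (32, 53, 68)] [ 46  79 128]
```

```bash
cat > fit.py <<'E'
from h import *
def fit(P,I,v0,v1,u0,u1,board,verbose=True):
    v,u=np.mgrid[:384,:512]
    B=P[board[0]:board[1],board[2]:board[3]].reshape(-1,3);B=B[~np.isnan(B[:,0])]
    for _ in range(5):
        c=np.median(B,0) if _==0 else B.mean(0);n=np.linalg.svd(B-c,full_matrices=False)[2][2];n*=np.sign(n[2]);r=(B-c)@n;B=B[abs(r)<2.5*r.std()+1e-4]
    print("plane",n.round(3),"tilt",np.degrees(np.arccos(n[2])).round(2),"up az",np.degrees(np.arctan2(-n[1],-n[0])).round(2),r.std().round(5))
    h=(P-c)@n
    m=(v>=v0)&(v<v1)&(u>=u0)&(u<u1)&(I.min(-1)>150)&(h>.035)&(h<.06)
    q=P[m];fc=q.mean(0);w=np.linalg.svd(q-fc,full_matrices=False)[2][0];w*=np.sign(w[1])
    print("fence az",np.degrees(np.arctan2(w[1],w[0])).round(2),"h",np.percentile(h[m],[5,50,95]).round(4),len(q))
    y=w-n*(w@n);y/=np.linalg.norm(y);x=np.cross(y,n)
    o=fc-n*((fc-c)@n)
    X=(P-o)@x;Y=(P-o)@y
    return x,y,n,o,X,Y,h,m
E
python3 - <<'E'
from fit import *
d=np.load("w1.npz");P=d["P"];I=d["img"]
x,y,n,o,X,Y,h,m=fit(P,I,232,256,226,340,(256,312,236,288))
print("o",o.round(4),"fence x",np.percentile(X[m],[2,50,98]).round(4),"y",np.percentile(Y[m],[1,99]).round(4))
for vv in list(range(236,300,3)): print(vv,[ (round(1e3*X[vv,uu],1),round(1e3*h[vv,uu],1)) for uu in (245,307,315,323)])
for vv in (268,272,300): print(vv,[(uu,round(1e3*Y[vv,uu],1),round(1e3*h[vv,uu],1)) for uu in range(293,342,2)])
E
```

```text
plane [-0.393  0.192  0.9  ] tilt 25.9 up az -26.03 0.00081
fence az 63.87 h [0.0435 0.0495 0.0511] 1360
o [0.5398 0.2752 0.0691] fence x [-0.0065  0.      0.0064] y [-0.061   0.0618]
236 [(np.float64(-6.1), np.float64(49.9)), (np.float64(-10.2), np.float64(-20.3)), (np.float64(-10.5), np.float64(-21.3)), (np.float64(-10.7), np.float64(-21.8))]
239 [(np.float64(-2.8), np.float64(49.4)), (np.float64(-4.0), np.float64(49.1)), (np.float64(-4.2), np.float64(48.9)), (np.float64(-4.3), np.float64(50.9))]
242 [(np.float64(0.5), np.float64(51.0)), (np.float64(-0.7), np.float64(48.7)), (np.float64(-0.8), np.float64(51.1)), (np.float64(-1.0), np.float64(50.9))]
245 [(np.float64(3.8), np.float64(48.5)), (np.float64(2.6), np.float64(49.2)), (np.float64(2.4), np.float64(49.0)), (np.float64(2.3), np.float64(50.4))]
248 [(np.float64(6.9), np.float64(0.9)), (np.float64(5.9), np.float64(44.9)), (np.float64(5.7), np.float64(44.1)), (np.float64(5.6), np.float64(44.5))]
251 [(np.float64(10.6), np.float64(-0.1)), (np.float64(9.3), np.float64(0.3)), (np.float64(9.1), np.float64(1.1)), (np.float64(8.9), np
[... 5035 characters left out ...]
loat64(34.4)), (311, np.float64(32.3), np.float64(36.9)), (313, np.float64(34.8), np.float64(34.9)), (315, np.float64(36.9), np.float64(36.3)), (317, np.float64(39.0), np.float64(37.1)), (319, np.float64(41.3), np.float64(36.6)), (321, np.float64(43.6), np.float64(36.4)), (323, np.float64(45.8), np.float64(36.4)), (325, np.float64(48.1), np.float64(36.5)), (327, np.float64(50.3), np.float64(36.7)), (329, np.float64(52.6), np.float64(36.4)), (331, np.float64(54.9), np.float64(35.7)), (333, np.float64(64.7), np.float64(0.6)), (335, np.float64(67.4), np.float64(-0.5)), (337, np.float64(69.8), np.float64(-0.1)), (339, np.float64(72.4), np.float64(-1.1)), (341, np.float64(74.5), np.float64(0.4))]
```

Call:
drive_tool --pt "-2.5 -5.5 0 0" --pt "-5 -11 0 0" --pt "-7.5 -16.5 0 0" --pt "-10 -22 0 0" --pt "-12.5 -27.5 1 0" --pt "-15 -33 2 0" --pt "-17.5 -38.5 3 0" --pt "-20 -44 4 0"

```text
time: 4.1
tool_pos: [0.4328, -0.1845, 0.2452]
orientation: [0.663, 3.07, 0.002]
contact_force: [1.1, 0.0, 0.8]
width: 0.094
grip_force: 0.0
```

Call:
drive_tool --pt "-2.5 -6 0.5 1" --pt "-2.5 -6 0.5 1" --pt "-2.5 -6 0.5 1"

```text
time: 4.47
tool_pos: [0.4303, -0.2479, 0.2401]
orientation: [-0.693, -3.063, -0.002]
contact_force: [0.8, 1.4, -0.1]
width: 0.0939
grip_force: 0.0
```

Run:
```python
from h import *
s=imaging.snapshot("wrist");P=cloud(s);np.savez("w2.npz",img=s["image"],P=P)
cv2.imwrite("pics/w2.png",s["image"][:,:,::-1])
o=sensors.get_obs();print(o["tool_pos"],o["orientation"],o["joints"])
for t in ["gauge","rack"]:
  for r in models.silhouettes(t,s)[:1]: print(t,r["rect"],r["score"])
```

```text
[ 0.43051241 -0.24718358  0.24023044] [-6.90903680e-01 -3.06408120e+00 -2.57596669e-03] [ 0.2141366   0.38315456  0.34857932  1.89735552 -0.16685084  0.89003299
  1.77223172]
gauge [202.4, 229.2, 98.1, 41.1] 0.69
rack [200.1, 204.9, 107.6, 41.1] 0.81
```

View pics/w2.png

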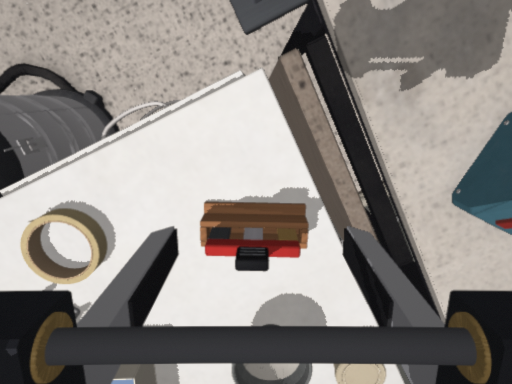

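The gauge is parallel to the image: red bar at row 248 (columns 205–300), black grip at (252,260), rack in front at row 225. Now I'll measure it.

Run:
```python
from h import *
d=np.load("w2.npz");P=d["P"];I=d["img"];hsv=cv2.cvtColor(I,cv2.COLOR_RGB2HSV)
v,u=np.mgrid[:384,:512]
w=(v>195)&(v<275)&(u>195)&(u<312)
red=w&((hsv[...,0]<6)|(hsv[...,0]>174))&(hsv[...,1]>170)
top=red&(abs(P[...,2]-.082)<.006)
q=P[top];c=q.mean(0);e=np.linalg.svd(q[:,:2]-c[:2],full_matrices=False)[2][0];e*=np.sign(e[1])
print("red",red.sum(),np.nanpercentile(P[red][:,2],[5,25,50,75,95]).round(4),"top",len(q),"az",np.degrees(np.arctan2(e[1],e[0])).round(2))
y=np.array([e[0],e[1],0]);x=np.array([e[1],-e[0],0])
o=sensors.get_obs();tcp=np.array(o["tool_pos"])
X=(P-tcp)@x;Y=(P-tcp)@y
rr=red&(P[...,2]>.05)
print("bar X",np.nanpercentile(X[rr],[1,50,99]).round(4),"topX",np.percentile(X[top],[2,50,98]).round(4),"Y",np.nanpercentile(Y[rr],[.5,99.5]).round(4))
g=w&(v>244)&(I.max(-1)<60)&(P[...,2]>.095)
print("grip",g.sum(),"X",np.percentile(X[g],[2,50,98]).round(4),"Y",np.percentile(Y[g],[1,50,99]).round(4),"z",np.percentile(P[g][:,2],[5,50,95]).round(4))
gt=g&(P[...,2]>.110);print("griptop",gt.sum(),"X",np.percentile(X[gt],[1,50,99]).round(4),"Y",np.percentile(Y[gt],[1,50,99]).round(4),P[gt].mean(0).round(4))
rk=w&(abs(P[...,2]-.038)<.003);print("rack X",np.percentile(X[rk],[1,99]).round(4),"Y",np.percentile(Y[rk],[1,99]).round(4))
for vv in range(202,272,3): print(vv,[(round(float(1e3*X[vv,uu]),1),round(float(1e3*P[vv,uu,2]),1)) for uu in (216,235,252,275)])
```

```text
red 1146 [0.0702 0.0768 0.0819 0.0829 0.0839] top 874 az 63.33
bar X [0.0762 0.0779 0.0876] topX [0.0763 0.0796 0.0876] Y [-0.0568  0.0425]
grip 604 X [0.0761 0.0783 0.088 ] Y [-0.0224 -0.0072  0.0083] z [0.0974 0.1129 0.1148]
griptop 391 X [0.0764 0.0816 0.0883] Y [-0.0224 -0.0075  0.0083] [ 0.5005 -0.2904  0.1135]
rack X [0.0661 0.0982] Y [-0.0702  0.0584]
202 [(53.3, 7.0), (53.8, 3.9), (53.5, 3.5), (53.9, 0.6)]
205 [(56.2, 10.3), (56.4, 8.4), (55.8, 8.9), (55.6, 7.7)]
208 [(61.1, 7.6), (59.2, 11.7), (60.3, 7.5), (59.1, 9.4)]
211 [(64.4, 9.7), (64.0, 9.6), (63.6, 9.5), (63.0, 9.6)]
214 [(66.3, 15.4), (66.4, 14.1), (65.8, 14.5), (67.0, 9.7)]
217 [(66.6, 25.3), (66.6, 24.2), (66.6, 23.2), (66.4, 22.2)]
220 [(66.5, 36.0), (66.6, 34.5), (66.4, 34.0), (65.9, 34.0)]
223 [(69.7, 37.7), (68.1, 40.6), (68.3, 39.1), (67.9, 38.7)]
226 [(73.2, 38.5), (72.4, 39.3), (72.3, 38.6), (71.7, 38.9)]
229 [(76.4, 40.0), (88.5, 9.5), (76.8, 37.0), (87.4, 9.8)]
232 [(76.7, 48.3), (93.1, 8.7), (76.8, 46.3), (92.6, 7.4)]
235 [(76.7, 57.0), (92.9, 18.7), (77.2, 54.2), (92.7, 16.9)]
238 [(77.4, 63.8), (92.4, 29.2), (77.0, 63.0), (92.7, 26.3)]
241 [(77.1, 72.6), (77.0, 71.9), (76.4, 72.6), (77.0, 70.2)]
244 [(77.1, 80.4), (77.1, 79.5), (76.3, 80.6), (77.1, 77.6)]
247 [(79.3, 83.0), (79.4, 82.0), (77.0, 86.6), (78.7, 81.9)]
250 [(82.4, 83.9), (82.7, 82.7), (76.4, 94.9), (81.8, 82.7)]
253 [(86.7, 82.5), (86.3, 82.5), (76.7, 101.1), (85.2, 83.0)]
256 [(131.4, 1.3), (130.6, 2.0), (77.2, 106.9), (89.3, 82.0)]
259 [(136.6, -0.3), (79.1, 110.3), (77.9, 112.0), (134.3, 1.4)]
262 [(140.1, 1.6), (81.7, 111.6), (80.6, 113.1), (139.4, 0.2)]
265 [(144.4, 2.0), (85.1, 111.4), (82.9, 114.9), (143.5, 1.0)]
268 [(149.5, 0.9), (148.9, 1.2), (86.6, 114.1), (147.3, 2.3)]
271 [(154.2, 0.7), (153.3, 1.5), (153.2, 0.8), (151.9, 2.2)]
```

Call:
drive_tool --pt "-4 -0.5 3 1" --pt "-8.3 -0.9 6 1" --pt "-8.3 -0.9 8 1" --pt "-8.3 -0.9 10 1" --pt "-8.3 -0.9 12 1" --pt "-8.3 -0.9 14 1" --pt "-8.3 -0.9 15.2 1" --pt "-8.3 -0.9 15.2 1"

```text
time: 5.62
tool_pos: [0.5008, -0.2924, 0.088]
orientation: [-0.72, -3.057, -0.001]
contact_force: [-0.1, -0.1, -0.2]
width: 0.094
grip_force: 0.0
```

Call:
drive_tool --pt "0 0 0 0" --pt "0 0 0 0" --pt "0 0 0 0" --pt "0 0 0 0" --pt "0 0 0 0" --pt "0 0 0 0" --fingers 1 --squeeze 10

```text
time: 6.38
tool_pos: [0.5007, -0.2935, 0.0885]
orientation: [-0.723, -3.057, -0.0]
contact_force: [0.5, 1.7, 2.3]
width: 0.0378
grip_force: 0.9
```

Call:
drive_tool --pt "0 0 0 0" --pt "0 0 0 0" --pt "0 0 -0.7 0" --pt "0 0 -1.4 0" --pt "0 0 -2 0" --pt "0 0 -2 0"

```text
time: 7.12
tool_pos: [0.5011, -0.2939, 0.1092]
orientation: [0.723, 3.056, -0.001]
contact_force: [0.2, -0.0, -1.8]
width: 0.0337
grip_force: 9.9
```

Call:
drive_tool --pt "0.6 0 0 0" --pt "1.2 0 0.1 0" --pt "1.8 0 0.2 0" --pt "2.4 0 0.3 0" --pt "3 0 0.5 0" --pt "3.5 0 0.7 0" --pt "4.1 0 0.9 0" --pt "4.1 0 0.9 0"

```text
time: 8.12
tool_pos: [0.463, -0.2748, 0.0991]
orientation: [-0.723, -3.056, -0.001]
contact_force: [0.4, -0.2, -1.3]
width: 0.0339
grip_force: 10.0
```

Run:
```python
from h import *
s=imaging.snapshot("wrist");P=cloud(s);np.savez("w3.npz",img=s["image"],P=P)
a=s["image"][:,:,::-1]
t=imaging.snapshot("side");b=t["image"][:,:,::-1]
o=sensors.get_obs();print(o["tool_pos"],o["orientation"],o["contact_force"],o["grip_force"],o["width"])
cv2.imwrite("pics/w3.png",np.hstack([cv2.resize(a[150:330,140:360],None,fx=1.8,fy=1.8),cv2.resize(b[210:310,280:380],(324,324))]))
```

```text
[ 0.46319735 -0.27477959  0.09909006] [-7.22316664e-01 -3.05538141e+00 -1.05341506e-03] [ 0.88776761  0.41923909 -1.62991071] 9.99986931681633 0.033799170368972196
```

View pics/w3.png

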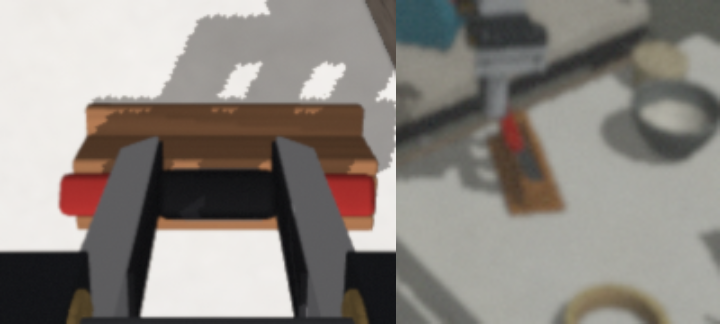

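The gauge now leans back towards the robot, with the bar at full-frame row ~256. I'll measure the tilt from the bar and grip points.

```bash
cat > pose.py <<'E'
from h import *
from scipy.spatial.transform import Rotation as R
def tilt(P,I,o):
    """gauge points in tool frame, x-z profile"""
    Rm=R.from_rotvec(o["orientation"]).as_matrix();Q=(P-np.array(o["tool_pos"]))@Rm
    hsv=cv2.cvtColor(I,cv2.COLOR_RGB2HSV)
    near=(np.abs(Q[...,0])<.12)&(np.abs(Q[...,1])<.07)&(np.abs(Q[...,2])<.12)
    red=near&((hsv[...,0]<6)|(hsv[...,0]>174))&(hsv[...,1]>170)
    k=near&(abs(Q[...,1])<.013)&(I.max(-1)<70)
    return Q,red,k
def lin(q):
    c=np.median(q,0)
    return c,q
E
python3 - <<'E'
from pose import *
d=np.load("w3.npz");P=d["P"];I=d["img"];o=sensors.get_obs()
Q,red,k=tilt(P,I,o)
for n,m in (("red",red),("grip",k)):
    q=Q[m];print(n,len(q),"ymean",np.percentile(q[:,1],[1,99]).round(4))
    rows=np.nonzero(m)[0]
    for r in range(rows.min(),rows.max()+1,1):
        s=Q[r][m[r]]
        if len(s)>5: print(r,len(s),(1e3*np.median(s[:,[0,2]],0)).round(1))
E
```

```text
red 966 ymean [-0.0497  0.0512]
247 42 [-6.7  5.8]
248 46 [-7.1  5.3]
249 48 [-7.4  4.6]
250 49 [-7.9  4.4]
251 48 [-8.4  4. ]
252 48 [-8.8  3.6]
253 48 [-9.4  3.4]
254 46 [-9.9  3.2]
255 46 [-10.4   2.8]
256 45 [-10.9   2.7]
257 44 [-11.3   2.2]
258 42 [-11.8   1.9]
259 43 [-12.5   2. ]
260 43 [-13.    1.8]
261 42 [-13.5   1.4]
262 41 [-14.    1.2]
263 40 [-14.5   1. ]
264 39 [-15.    0.6]
265 38 [-15.6   0.4]
266 36 [-16.3   0.7]
267 35 [-16.8   0.3]
268 31 [-17.4   0.3]
269 24 [-18.6   1.3]
grip 5541 ymean [-0.0127  0.0127]
244 50 [  7.5 -20.6]
245 52 [  7.4 -21.7]
246 52 [  7.1 -22.2]
247 52 [  6.9 -22.8]
248 52 [  6.5 -23.1]
249 52 [  6.1 -23.6]
250 52 [  5.6 -23.6]
251 52 [  5.2 -23.9]
252 52 [  4.8 -24.1]
253 52 [  4.3 -24.3]
254 52 [  3.9 -24.6]
255 52 [  3.5 -24.8]
256 53 [  3.1 -25.1]
257 50 [  2.6 -25.2]
258 51 [  2.2 -25.5]
259 52 [  1.7 -25.7]
260 52 [  1.3 -25.9]
261 53 [  0.9 -26.1]
262 53 [  0.5 -26.5]
263 53 [  0.  -26.6]
264 52 [ -0.4 -26.9]
265 53 [ -0.8 -27. ]
266 53 [ -1.3 -27.3]
267 52 [ -1.8 -27.3]
268 52 [ -2.3 -27.3]
269 52 [ -2.8 -27.5]
270 53 [ -3.5 -27.1]

[... 206 characters left out ...]
12.3]
334 113 [  27.7 -112.6]
335 113 [  27.7 -113. ]
336 113 [  27.5 -113.1]
337 114 [  27.4 -113.2]
338 114 [  27.2 -113.4]
339 113 [  27.2 -113.7]
340 116 [  27.2 -114. ]
341 115 [  26.9 -114. ]
342 116 [  26.9 -114.2]
343 115 [  26.7 -114.3]
344 115 [  26.6 -114.5]
345 115 [  26.4 -114.6]
346 115 [  26.2 -114.7]
347 116 [  26.1 -114.8]
348 115 [  25.8 -114.9]
349 114 [  25.8 -115.1]
350 117 [  25.5 -115.1]
351 115 [  25.2 -115.1]
352 113 [  25.1 -115.3]
353 116 [  24.8 -115.2]
354 115 [  24.7 -115.4]
355 116 [  24.4 -115.3]
356 117 [  24.1 -115.3]
357 117 [  23.8 -115.3]
358 115 [  23.5 -115.3]
359 115 [  23.3 -115.3]
360 115 [  23.  -115.3]
361 114 [  22.7 -115.3]
362 55 [  22.3 -115.2]
```

```bash
cat > geo.py <<'E'
from pose import *
O=np.array([.5622,.3057,.0723]);AZ=np.radians(63.9);T=np.radians(26)
by=np.array([np.cos(AZ),np.sin(AZ),0]);a=np.array([by[1],-by[0],0])
bx=a*np.cos(T)+np.array([0,0,np.sin(T)]);bz=np.cross(bx,by)
TIP=np.array([-.0384,.0005,.0724])  # gauge origin in tool frame
def plan(o,xb,yb,zb,tip=None):
    tip=TIP if tip is None else tip
    Rm=R.from_rotvec(o["orientation"]).as_matrix()
    azt=np.arctan2(Rm[1,1],Rm[0,1]);spin=np.degrees(azt-AZ)  # about down axis
    Rn=Rm@R.from_euler("z",spin,degrees=True).as_matrix()
    t=O+xb*bx+yb*by+zb*bz-Rn@tip
    print("tcp->",t.round(4),"tool shift cm",((t-np.array(o["tool_pos"]))@Rm*100).round(2),"spin",spin.round(2),"board z dir in tool",(Rm.T@bz).round(3))
def where(o):
    Rm=R.from_rotvec(o["orientation"]).as_matrix();p=np.array(o["tool_pos"])+Rm@TIP-O
    return (1e3*np.array([p@bx,p@by,p@bz])).round(1)
E
python3 -c "
from geo import *
o=sensors.get_obs();print(o['time']);plan(o,.001,-.040,.09);plan(o,.001,-.040,.0)"
```

```text
8.225
tcp-> [0.4754 0.3031 0.2261] tool shift cm [ 24.81  52.22 -12.64] spin -0.5 board z dir in tool [ 0.44  -0.004 -0.898]
tcp-> [0.5108 0.2857 0.1452] tool shift cm [20.85 52.25 -4.56] spin -0.5 board z dir in tool [ 0.44  -0.004 -0.898]
```

Call:
drive_tool --pt "0 0 -2 0" --pt "0 0 -5 0" --pt "0 1 -9 0" --pt "2 4 -12.6 0" --pt "4 8 -13.6 0" --pt "6 12 -13.6 0" --pt "8 16 -13.6 0" --pt "10 20 -13.6 0" --squeeze 25

```text
time: 9.22
tool_pos: [0.4634, -0.0501, 0.2353]
orientation: [-0.723, -3.056, 0.0]
contact_force: [0.9, -0.5, -2.2]
width: 0.0337
grip_force: 25.0
```

Call:
drive_tool --pt "2 4.5 0 0" --pt "4 9 0 0" --pt "6 13.5 0 0" --pt "8 18 0 0" --pt "10 22.5 0 0" --pt "12 27 0 0" --pt "13.7 30.5 0 0" --pt "14.8 32.2 1 -0.5"

```text
time: 10.22
tool_pos: [0.4756, 0.3047, 0.225]
orientation: [-0.705, -3.061, -0.001]
contact_force: [-1.1, 0.0, -0.4]
width: 0.0339
grip_force: 25.0
```

Run:
```python
from geo import *
s=imaging.snapshot("wrist");P=cloud(s);np.savez("w4.npz",img=s["image"],P=P)
t=imaging.snapshot("side");b=t["image"][:,:,::-1];print(proj(t,O))
o=sensors.get_obs();print(o["time"],o["tool_pos"],o["orientation"],o["contact_force"],o["grip_force"],o["width"]);print(where(o))
plan(o,.001,-.04,.055)
a=s["image"][:,:,::-1];cv2.imwrite("pics/w4.png",np.hstack([cv2.resize(a[180:330,130:390],None,fx=1.7,fy=1.7),cv2.resize(b[110:210,200:330],(331,255))]))
Q,red,k=tilt(P,s["image"],o)
for n,m in (("red",red),("grip",k)):
    q=Q[m];print(n,len(q),"y",np.percentile(q[:,1],[1,99]).round(4))
    rows=np.nonzero(m)[0]
    for r in range(rows.min(),min(rows.max()+1,276),3):
        z=Q[r][m[r]]
        if len(z)>5: print(r,len(z),(1e3*np.median(z[:,[0,2]],0)).round(1))
```

```text
[[249.37445115 181.06979697]]
10.325 [0.47401309 0.30372834 0.22352244] [-0.7032766  -3.05858641  0.00355078] [-1.01638375 -0.60065209 -1.61233979] 24.99974638223648 0.034057415325708336
[ -1.5 -40.1  88.3]
tcp-> [0.4893 0.2965 0.1947] tool shift cm [-1.7   0.03  2.88] spin 0.2 board z dir in tool [ 0.441 -0.001 -0.898]
red 914 y [-0.0482  0.0525]
248 46 [-8.2  3.7]
251 48 [-9.5  2.5]
254 46 [-11.    1.7]
257 44 [-12.6   1. ]
260 43 [-14.1   0.2]
263 41 [-15.5  -0.8]
266 36 [-17.4  -1. ]
269 10 [-19.6  -0.7]
grip 5558 y [-0.0127  0.0128]
244 19 [  6.4 -22. ]
247 51 [  5.7 -24.1]
250 52 [  4.7 -25.4]
253 53 [  3.3 -26. ]
256 53 [  2.  -26.6]
259 53 [  0.7 -27.2]
262 53 [ -0.5 -28.1]
265 53 [ -2.  -28.5]
268 53 [ -3.4 -28.8]
271 51 [ -5.5 -27.9]
```

View pics/w4.png

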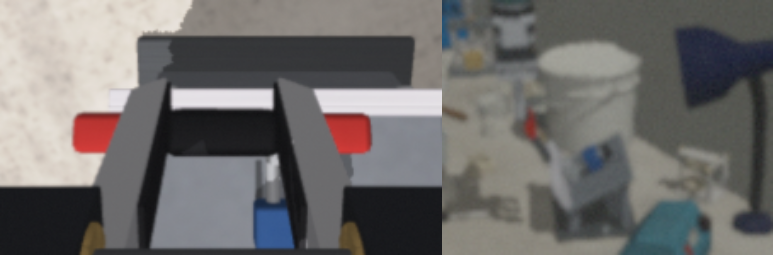

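The grip sits in front of the fence's white top edge (crop row ~98), tilted, with the jaw and blue block to the right at crop (270,180). Next I'll measure gauge against fence within this one picture.

```bash
cat > rel.py <<'E'
from geo import *
def rel(P,I):
    B=(P-O)@np.stack([bx,by,bz],1)*1e3
    hsv=cv2.cvtColor(I,cv2.COLOR_RGB2HSV);v,u=np.mgrid[:384,:512]
    ok=(v<320)&(abs(B[...,1])<130)&(B[...,0]>-40)&(B[...,0]<90)
    red=ok&((hsv[...,0]<6)|(hsv[...,0]>174))&(hsv[...,1]>170)
    f=ok&(I.min(-1)>140)&(abs(B[...,2]-50)<5)&(B[...,0]>-18)&(B[...,0]<2)
    bd=ok&(abs(B[...,2])<6)&(B[...,0]>20)&(B[...,0]<80)&(abs(I.astype(int)-84).max(-1)<30)&(abs(B[...,1])<60)
    bl=ok&(hsv[...,0]>100)&(hsv[...,0]<125)&(hsv[...,1]>130)&(B[...,2]>30)&(B[...,0]>40)
    pc=lambda m,i,p:np.percentile(B[m][:,i],p).round(1) if m.sum()>10 else None
    print("bar x",pc(red,0,[1,50,99]),"y",pc(red,1,[.5,99.5]),"z",pc(red,2,[1,50,95,99]))
    print("fence x",pc(f,0,[1,50,99]),"z",pc(f,2,[10,50,90]),"board z",pc(bd,2,[10,50,90]),bd.sum(),"blue y",pc(bl,1,[1,99]),"blue z",pc(bl,2,[50]))
    top=red&(B[...,2]>pc(red,2,95)-3.5)
    q=B[top]
    for i0,i1,t in((0,2,"tilt off"),(1,0,"yaw off")):
        s=np.polyfit(q[:,i0],q[:,i1],1)[0];print(t,np.degrees(np.arctan(s)).round(2))
    print("bar top x",np.percentile(q[:,0],[1,99]).round(1),"z",np.median(q[:,2]).round(1),len(q))
    return B
E
python3 - <<'E'
from rel import *
for n in ("w1","w4"):
    d=np.load(n+".npz");print(n);
    try: rel(d["P"],d["img"])
    except Exception as e: print(e)
E
```

```text
w1
bar x None y None z None
fence x [-14.3  -8.3  -2.2] z [47.5 49.8 50.9] board z [-1.   0.2  1.6] 771 blue y [-19.4  18.7] blue z [36.2]
unsupported operand type(s) for -: 'NoneType' and 'float'
w4
bar x [ 1.5  6.9 13.5] y [-88.9  12.3] z [162.  163.8 165.  165.4]
fence x [-14.3  -8.7  -2.3] z [48.1 49.9 50.8] board z [-0.6  0.4  1.5] 217 blue y [-19.6  -1.3] blue z [36.1]
tilt off -0.78
yaw off 0.01
bar top x [ 1.5 13.2] z 163.8 911
```

Call:
drive_tool --pt "-0.44 -0.15 0.9 0" --pt "-0.88 -0.15 1.8 0" --pt "-1.32 -0.15 2.7 0" --pt "-1.76 -0.15 3.6 0" --pt "-2.2 -0.15 4.5 0" --pt "-2.2 -0.15 4.5 0"

```text
time: 11.08
tool_pos: [0.4951, 0.2909, 0.1796]
orientation: [-0.71, -3.059, 0.002]
contact_force: [-1.6, 0.2, -1.6]
width: 0.0332
grip_force: 25.0
```

Run:
```python
from rel import *
s=imaging.snapshot("wrist");P=cloud(s);rel(P,s["image"])
```

```text
bar x [ 2.4  8.1 15.1] y [-92.9   8.2] z [110.4 112.6 113.8 114.2]
fence x [-14.5  -8.4  -2.3] z [48.1 49.8 50.8] board z [-0.7  0.2  1.2] 586 blue y [-19.5 -10.9] blue z [35.8]
tilt off -0.29
yaw off 0.06
bar top x [ 2.4 14.5] z 112.6 925
```

Call:
drive_tool --pt "-0.4 0.2 0.9 0" --pt "-0.8 0.2 1.8 0" --pt "-1.2 0.2 2.6 0" --pt "-1.5 0.2 3.2 0" --pt "-1.6 0.2 3.45 0" --pt "-1.6 0.2 3.45 0"

```text
time: 11.88
tool_pos: [0.5103, 0.2861, 0.1457]
orientation: [-0.71, -3.06, 0.001]
contact_force: [-0.4, 1.1, -1.8]
width: 0.0338
grip_force: 25.0
```

Run:
```python
from rel import *
s=imaging.snapshot("wrist");P=cloud(s);np.savez("w5.npz",img=s["image"],P=P);rel(P,s["image"]);print(sensors.get_obs()["contact_force"])
```

```text
bar x [ 1.7  7.4 13.8] y [-90.5  10.7] z [73.6 75.2 76.4 76.8]
fence x [-14.5  -9.   -2.1] z [48.5 49.9 50.8] board z [-0.8  0.1  1.2] 702 blue y [-18.2 -12.2] blue z [33.4]
tilt off -0.15
yaw off -0.06
bar top x [ 1.7 13.8] z 75.2 919
[-0.86788594  0.7829208  -2.86558376]
```

Call:
drive_tool --pt "-0.05 0 0.1 0" --pt "-0.09 0 0.18 0" --pt "-0.09 0 0.18 0" --pt "-0.09 0 0.18 0" --pt "-0.09 0 0.18 0"

```text
time: 12.55
tool_pos: [0.5111, 0.2862, 0.1445]
orientation: [-0.709, -3.06, -0.001]
contact_force: [-3.6, 1.4, 3.4]
width: 0.0336
grip_force: 25.0
```

Run:
```python
from rel import *
s=imaging.snapshot("wrist");P=cloud(s);rel(P,s["image"]);print(sensors.get_obs()["contact_force"])
```

```text
bar x [ 1.7  7.5 13.8] y [-89.9  11.1] z [72.2 73.9 75.  75.5]
fence x [-14.4  -9.   -2.1] z [48.5 49.9 50.8] board z [-0.9  0.1  1.3] 708 blue y [-18.3 -11.9] blue z [32.9]
tilt off -0.43
yaw off -0.08
bar top x [ 1.7 13.8] z 73.9 928
[-2.28094145  0.91126428  3.84392901]
```

Call:
drive_tool --pt "0.6 0 -1.3 0" --pt "1.3 0 -2.7 0" --pt "2 0 -4 0" --pt "2.64 0 -5.39 0" --pt "2.64 2 -5.39 0" --pt "2.64 3.9 -5.39 0" --pt "2.64 3.9 -5.39 0"

```text
time: 13.48
tool_pos: [0.5049, 0.334, 0.1987]
orientation: [0.707, 3.06, 0.002]
contact_force: [-0.8, -1.1, -0.7]
width: 0.034
grip_force: 25.0
```

Call:
drive_tool --pt "-0.3 0 0.6 0" --pt "-0.6 0 1.3 0" --pt "-0.78 0 1.6 0" --pt "-0.78 0 1.6 0"

```text
time: 13.98
tool_pos: [0.5117, 0.3284, 0.1816]
orientation: [-0.71, -3.06, 0.001]
contact_force: [-0.0, 0.2, -0.5]
width: 0.0337
grip_force: 25.0
```

Run:
```python
from rel import *
s=imaging.snapshot("wrist");P=cloud(s);rel(P,s["image"]);print(sensors.get_obs()["contact_force"])
```

```text
bar x [ 2.3  7.6 13.9] y [-51.9  49.2] z [113.3 115.1 116.4 116.9]
fence x [-14.4  -8.9  -2.2] z [48.  49.9 50.8] board z [-0.8  0.2  1.2] 1101 blue y [-18.2  18.8] blue z [36.]
tilt off -0.14
yaw off 0.12
bar top x [ 2.3 13.9] z 115.1 904
[-0.27522892 -0.21228835 -1.09624339]
```

Call:
drive_tool --pt "-0.3 0.1 0.7 0" --pt "-0.6 0.1 1.4 0" --pt "-0.95 0.1 2.1 0" --pt "-1.25 0.1 2.7 0" --pt "-1.5 0.1 3.2 0" --pt "-1.7 0.1 3.65 0" --pt "-1.73 0.1 3.72 0" --pt "-1.73 0.1 3.72 0" --squeeze 40

```text
time: 15.02
tool_pos: [0.5272, 0.3238, 0.1455]
orientation: [-0.707, -3.06, -0.003]
contact_force: [-2.1, 2.0, 5.2]
width: 0.0335
grip_force: 40.0
```

Run:
```python
from rel import *
s=imaging.snapshot("wrist");P=cloud(s);np.savez("w6.npz",img=s["image"],P=P);B=rel(P,s["image"]);print(sensors.get_obs()["contact_force"])
d=np.load("w1.npz");rel0=(d["P"]-O)@np.stack([bx,by,bz],1)*1e3
for n,C in(("rest",rel0),("now",B)):
    for lo,hi,t in((37,44,"jaw"),(33,39,"blue")):
        m=(abs(C[...,1])<9)&(C[...,2]>lo)&(C[...,2]<hi)&(C[...,0]>(16 if t=="jaw" else 46))&(C[...,0]<(34 if t=="jaw" else 70));print(n,t,m.sum(),np.percentile(C[m][:,0],[1,5,50,95,99]).round(1) if m.sum() else "")
```

```text
bar x [ 0.2  6.  12.4] y [-49.1  52. ] z [73.9 75.7 76.8 77.2]
fence x [-14.5  -8.7  -2.2] z [48.4 49.8 50.8] board z [-0.8  0.2  1.2] 1300 blue y None blue z None
tilt off -0.48
yaw off -0.07
bar top x [ 0.2 12.3] z 75.7 934
[-2.54257114  1.60707054  5.64146683]
rest jaw 160 [16.1 16.2 21.2 26.1 26.3]
rest blue 318 [49.6 50.4 60.  69.  69.9]
now jaw 510 [16.6 16.7 22.6 28.4 28.6]
now blue 145 [48.8 48.9 50.4 51.7 51.8]
```

Call:
drive_tool --pt "-0.08 0 0.15 0" --pt "-0.13 0 0.27 0" --pt "-0.13 0 0.27 0" --pt "-0.13 0 0.27 0"

```text
time: 15.58
tool_pos: [0.5279, 0.3235, 0.1438]
orientation: [-0.707, -3.059, -0.004]
contact_force: [-5.3, 0.6, 12.0]
width: 0.0339
grip_force: 40.0
```

```bash
cat > jaw.py <<'E'
from rel import *
def jaw(P,I,n):
    C=(P-O)@np.stack([bx,by,bz],1)*1e3
    m=(abs(C[...,1])<9)&(C[...,2]>37)&(C[...,2]<44)&(C[...,0]>16)&(C[...,0]<34)&(I.min(-1)>130)
    print(n,"jaw",m.sum(),np.percentile(C[m][:,0],[1,50,95,99]).round(1))
E
python3 - <<'E'
from jaw import *
s=imaging.snapshot("wrist");P=cloud(s);np.savez("w7.npz",img=s["image"],P=P);B=rel(P,s["image"]);print(sensors.get_obs()["contact_force"])
for n in("w1","w4","w5","w6","w7"):
    d=np.load(n+".npz")
    try: jaw(d["P"],d["img"],n)
    except Exception as e: print(n,e)
E
```

```text
bar x [ 0.3  6.  12.4] y [-49.  52.] z [71.8 73.9 75.  75.5]
fence x [-14.4  -8.6  -2.2] z [48.2 49.9 50.8] board z [-0.9  0.2  1.2] 1329 blue y None blue z None
tilt off -1.23
yaw off -0.09
bar top x [ 0.3 12.4] z 73.9 933
[-5.24118542  1.12608024 13.72062732]
w1 jaw 160 [16.1 21.2 26.1 26.3]
w4 jaw 9 [21.7 24.4 26.2 26.2]
w5 jaw 14 [16.7 18.  20.2 20.6]
w6 jaw 510 [16.6 22.6 28.4 28.6]
w7 jaw 511 [16.5 22.4 28.1 28.3]
```

Call:
drive_tool --pt "0 0 0 0" --pt "0 0 0 0" --pt "0 0 0 0" --pt "0 0 0 0" --pt "0 0 0 0" --pt "0 0 0 0" --fingers -1

```text
time: 16.38
tool_pos: [0.5289, 0.3217, 0.1421]
orientation: [-0.71, -3.06, 0.0]
contact_force: [0.3, -0.8, -0.6]
width: 0.0904
grip_force: 0.0
```

Call:
drive_tool --pt "0 0 -1.5 0" --pt "0 0 -4 0" --pt "2 0 -8 0" --pt "5 0 -12 0" --pt "8 -3 -14 0" --pt "9 -5 -14 0" --pt "9 -5 -14 0" --pt "9 -5 -14 0"

```text
time: 17.38
tool_pos: [0.4269, 0.317, 0.2828]
orientation: [0.71, 3.059, 0.002]
contact_force: [0.3, -0.3, 1.0]
width: 0.0939
grip_force: 0.0
```

Run:
```python
from jaw import *
s=imaging.snapshot("wrist");P=cloud(s);np.savez("w8.npz",img=s["image"],P=P);B=rel(P,s["image"]);I=s["image"]
jaw(P,I,"w8")
o=sensors.get_obs();print(o["time"],o["tool_pos"],o["contact_force"])
d=np.load("w1.npz")
for n,Q,J in(("w1",d["P"],d["img"]),("w8",P,I)):
    C=(Q-O)@np.stack([bx,by,bz],1)*1e3;hsv=cv2.cvtColor(J,cv2.COLOR_RGB2HSV)
    bl=(hsv[...,0]>100)&(hsv[...,0]<125)&(hsv[...,1]>130)&(C[...,2]>33)&(C[...,2]<40)&(C[...,0]>40)&(C[...,0]<100)&(abs(C[...,1])<25)
    print(n,"blue",bl.sum(),np.percentile(C[bl][:,0],[1,5,50,99]).round(1))
u,v=proj(s,O)[0].astype(int);print(u,v)
c=I[max(v-110,0):v+90,max(u-130,0):u+130,::-1];cv2.imwrite("pics/w8.png",cv2.resize(c,None,fx=2.5,fy=2.5))
```

```text
bar x [ 0.2  6.3 12.6] y [-49.   46.6] z [71.8 73.9 75.4 76.7]
fence x [-14.2  -8.6  -1.9] z [47.9 49.8 51. ] board z [-1.1 -0.   1.2] 702 blue y [-19.6  18.7] blue z [36.2]
tilt off -26.12
yaw off -0.25
bar top x [ 0.2 12.6] z 73.9 669
w8 jaw 129 [19.3 22.9 27.1 27.1]
17.425 [0.42694171 0.31690766 0.28241303] [ 0.87766469 -0.61382819 -0.48542744]
w1 blue 811 [49.5 50.4 61.3 73.9]
w8 blue 579 [49.5 49.8 57.9 66.4]
298 263
```

View pics/w8.png

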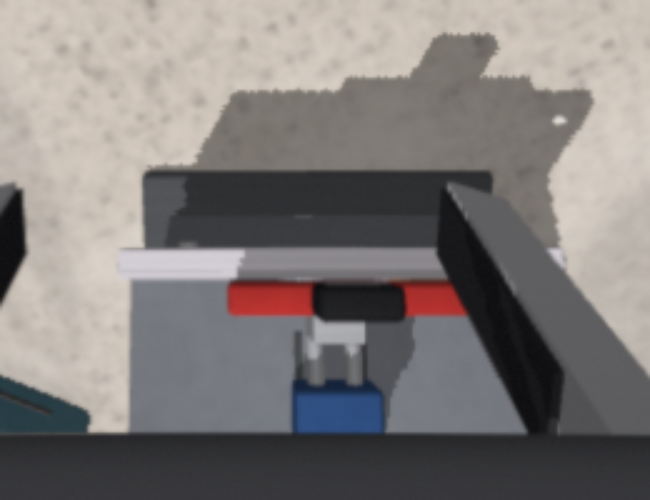

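The gauge is standing by itself, square behind the fence, with the jaw (crop (340,330)) behind its middle leaf. I'll check the jaw's displacement at sub-pixel level, comparing the rest image with this one.

Run:
```python
from jaw import *
for n in("w1","w6","w7","w8"):
    d=np.load(n+".npz");P=d["P"];I=d["img"].astype(float).mean(-1)
    C=(P-O)@np.stack([bx,by,bz],1)*1e3
    m=(abs(C[...,1])<2.5)&(abs(C[...,2]-40)<2.5)&(C[...,0]>10)&(C[...,0]<34)
    vs,us=np.nonzero(m);r=[]
    for u in np.unique(us):
        vv=vs[us==u];
        if len(vv)<4: continue
        # x on jaw-top plane as linear function of row
        a=np.polyfit(vv,C[vv,u,0],1);vm=vv.max();hi=np.median(I[vv,u][-5:-1]);lo=np.median(I[vm+3:vm+7,u]);mid=(hi+lo)/2
        k=np.arange(vm-3,vm+4);p=I[k,u];j=np.nonzero((p[:-1]>=mid)&(p[1:]<mid))[0]
        if len(j): j=j[0];r.append(np.polyval(a,k[j]+(p[j]-mid)/(p[j]-p[j+1])))
    print(n,len(r),np.round(np.median(r),2) if r else None,np.round(r,1))
```

```text
w1 4 27.06 [27.  27.  27.1 27.3]
w6 7 28.77 [28.8 28.8 28.8 28.7 28.7 28.8 28.8]
w7 7 29.03 [29.  29.1 29.1 29.1 29.  29.  29. ]
w8 4 28.35 [28.3 28.3 28.4 28.4]
```

```bash
python3 -c "
from cell import job
print(job.hand_in())"
```

```text
the job is handed in; nothing more can be done
None
```

The job is handed in: the thin leaf went down loose, then the middle leaf bound and pushed the jaw back about 1.3 mm (gap about 7.7 mm). The gauge stands there by itself, fully down with the gripper clear; I did not re-measure the bystanders, and no verdict came back.

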